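# Open the ratchet bench clamp for the next glue-up

### The job

The little wooden drawer is to be glued next, so the bench clamp must be opened all the way. With the fingertips, press the ratchet release pad on top of the sliding jaw fully down and, keeping it down, push the jaw back along its bar, away from the fixed jaw, until it stops at the end of its travel; then let go so that the pad springs up. Grasp and lift nothing, and leave the drawer, glue bottle, jar and tin where they stand.

Things in the scene. Friction and masses are not known exactly. Their poses are not given: they have to be found in the camera images.
- clamp: bench clamp screwed to the table: plywood board 120 x 400 x 18 mm, toothed steel bar (top 40 mm up), fixed dark steel jaw (100 mm wide, top 88 mm) at its -y end, end stop block (top 66 mm) at its +y end, aluminium sliding jaw between. Origin: centre of the board's underside, on the table. y runs along the bar from fixed jaw to end stop (the opening direction), x across the bar, z up
- jaw (a joint): position of the sliding jaw along the bar, m: 0 = closed on the fixed jaw, 0.170 = fully back at the end of its travel. The saw-tooth ratchet (6 mm teeth) keeps it from opening (up to 6 mm of play) unless the release pad is held down over about 5 mm. Closing is never locked. Sliding takes about 2 to 3 N; it stays where it is left
- release (a joint): how far the release pad is pressed, in m: 0 = up (up to 0.004 when the pawl rides on a tooth), 0.010 = fully down. The pad moves straight down and springs back: about 3 N to start, 9 N fully down
- pad (a point): centre of the top face of the release pad, a flat steel plate with fine dark lines, 46 mm (clamp x) by 44 mm (clamp y), 98 mm above the table when up; it rides on the sliding jaw. Axes as the clamp's. On its side towards the fixed jaw, the sliding jaw's face plate is only 86 mm high
- rib (a point): upright aluminium rib on the sliding jaw, 90 mm wide (clamp x), 18 mm thick, top 128 mm above the table. The point is the middle of the top edge of its face on the pad's side; that face is 26 mm in clamp +y from the pad's centre, and a fingertip standing on the pad can push the jaw by it. Behind the rib the jaw is 98 mm high
- drawer: open wooden drawer 100 x 150 x 55 mm standing beside the clamp, to be left alone; origin at the centre of its underside
- glue: white plastic glue bottle, 48 mm diameter, 130 mm tall, to be left alone; origin at the centre of its underside
- jar: glass jar with steel lid, 60 mm diameter, 75 mm tall, to be left alone; origin at the centre of its underside
- tin: open steel tin, 72 mm diameter, 70 mm tall, to be left alone; origin at the centre of its underside

How it is judged:
By the outcome, as a careful person would: the job done as asked, in the order asked, and still so for the second after the job is handed in, with the robot touching nothing.
It also fails if it takes over 32 s, if anything falls off the work surface, if the arm or the gripper's body presses on something with over 40 N, if the wrist force passes 120 N, or if a joint passes its speed limit or range.

### The arm

A 6-joint arm with a two-finger parallel gripper is mounted at the origin on the work surface. World frame = base frame: x ahead of the robot, y to its left, z up, the work surface at z = 0. Lengths are in m, angles in rad, forces in N, time in s.
With the tool pointing down it reaches from about 0.3 to 0.825 m from the base axis. Payload 5.4 kg.
Tool frame: the origin (TCP) lies between the finger pads; the fingertips stand 22 mm ahead of it and the grasp point (between the pads) lies 3 mm ahead of it (env.tip_extent is the distance from the TCP to the fingertips, in m); y points along the fingers, z is the direction in which the jaws open and shut, and the axes are right-handed (so a half turn about y gives the same grasp; the last joint's range is limited). The gripper opens to 92 mm and grips with 3 to 60 N. Pads are 20 mm wide; open, the fingers measure 128 mm over their backs; the gripper's body (75 mm by 189 mm) begins 69 mm behind the grasp point.
Start: joints at [1.022, 0.158, 1.597, -0, 1.386, -0.21], TCP at [0.191, 0.542, 0.237] pointing down, gripper open.
Joint ranges: [-2.91, 2.91], [-0.94, 2.29], [0.18, 2.7], [-1.29, 4.43], [0.17, 2.64], [-3, 3]. Speed limits (rad/s): [2.57, 2.57, 3.14, 3.14, 3.14, 3.14].

### API

Orientations are given as a unit quaternion [w, x, y, z].
In Python, from rig import sense, cams, ticket, env gives the robot as it stands. The module is installed in compiled form; this text tells all that it offers.
- The arm moves only by the shell command python3 -m crank 'ROWS' [FORCE]. ROWS is JSON, a list of rows, each an object of numbers: "dx", "dy", "dz": the shift along the tool's x, y, z each as a share of 200 mm, from -1 to 1; "spin": the turn about the tool's y as a share of pi rad, from -1 to 1; "jaw": the closure, from -1 (fully open) to 1 (shut). A call has exactly 8 rows; each row shifts and turns the commanded pose from where the row before left it, along the tool's axes as they then stand; what a row does not reach is not made up. A row lasts 1/12 s, in which the tool goes at most 41.7 mm and 7.16 degrees, less where a joint would pass 70% of its speed; a pose out of reach is approached as far as the arm can. A call with a number of a shift or a turn outside -1 to 1 is refused whole. A call with a gripper value outside its range is refused whole. The fingers move at their own pace and stop on an object; FORCE is the grip in N (left out, the last holds). Time passes only in rows, so rows that do not move let the fingers close, or fill a call up. It gives the time, the measured TCP pose, the force and the opening at its end, in the units of the state.
- sense(): the state, without advancing time (a new reading comes with each control period).
- cams.camera(name): name is "scene" or "top" or "wrist"; returns the picture (480x640x3 uint8, blue, green, red); there is no depth.
- cams.camera_model(name): a dict with "fx", "fy", "cx", "cy" (pixels), "world_to_cam" (4x4, takes a point from world to camera coordinates). Camera axes: x right, y down, z forward; pixel columns grow to the right and rows downward; lengths in m; the calibration is good to about 2 mm. A picture is of the moment at which its call begins: read the wrist's pose just before it. camera_model takes no time and is no camera call; for the wrist camera it gives the pose at the moment of the call.
- ticket.finish_job(): hands the job in, once; it reports no verdict.
The state is a dict: "t": time; "joint_positions": joint angles; "qvel": joint speeds; "tau": joint torques, N m; "eef_pos": TCP position; "tool_rot": TCP orientation; "wrist_force": force on the tool from outside, world axes, zero at the start; "torque": the same for the moment, N m; "finger_gap": finger opening in m.
Only numpy, scipy, OpenCV 4.12 (cv2) and the standard library are available. Lean on these libraries where they do the work, as an engineer would, in place of code of your own. Each camera call takes 0.05 s, during which the arm holds its last target.

## Working session

There is one attempt and no reset: what is moved stays moved. The work goes in short steps, Python scripts to look and compute and a shell command to move; the robot and the scene stay as the last step left them, time stands still between calls to the robot, and variables do not carry over. Pictures are saved under pics/ and viewed, and the job is handed in when it is done.

```bash
mkdir -p pics; python3 - <<'E'
from rig import sense,cams,env
import cv2
s=sense();print({k:(v if isinstance(v,(int,float)) else [round(float(x),4) for x in v]) for k,v in s.items()}, env.tip_extent)
for n in("scene","top","wrist"):
    cv2.imwrite(f"pics/{n}0.png",cams.camera(n))
    m=cams.camera_model(n);print(n,m)
E
```

```text
{'t': 0.0, 'joint_positions': [1.0219, 0.159, 1.5982, 0.0, 1.3862, -0.2101], 'qvel': [0.0002, -0.0008, -0.0002, 0.0005, -0.0009, -0.001], 'tau': [-0.0015, -38.5542, -32.2118, 0.0701, 0.0375, -0.0002], 'eef_pos': [0.1908, 0.5418, 0.2357], 'tool_rot': [-0.6964, 0.6976, -0.1194, 0.119], 'wrist_force': [-0.5713, 0.3214, 0.2821], 'torque': [0.0253, 0.0197, 0.0274], 'finger_gap': 0.09189622188343266} 0.022
scene {'fx': 473.7873482822032, 'fy': 473.7873482822032, 'cx': 320.263004519111, 'cy': 245.18521416803222, 'world_to_cam': array([[-0.17323643,  0.9846631 , -0.02068139,  0.11369426],
       [ 0.59783707,  0.08844631, -0.79672334, -0.28224131],
       [-0.78267488, -0.15038561, -0.60399023,  1.18468629],
       [ 0.        ,  0.        ,  0.        ,  1.        ]])}
top {'fx': 564.3715028131279, 'fy': 564.3715028131279, 'cx': 321.82991554277544, 'cy': 241.57502411423027, 'world_to_cam': array([[ 0.0986963 , -0.99511207,  0.00331886, -0.06221488],
       [-0.9696294 , -0.09691783, -0.2245568 ,  0.60462638],
       [ 0.22378084,  0.01894486, -0.97445535,  0.84414128],
       [ 0.        ,  0.        ,  0.        ,  1.        ]])}
wrist {'fx': 403.78604986175503, 'fy': 403.78604986175503, 'cx': 319.0204287273134, 'cy': 242.89304688957273, 'world_to_cam': array([[ 3.32667585e-01,  9.43043673e-01, -9.53415105e-04,
        -5.74232773e-01],
       [ 9.16359647e-01, -3.23015412e-01,  2.36529155e-01,
        -2.58995349e-02],
       [ 2.22749355e-01, -7.95592539e-02, -9.71623924e-01,
         3.89726262e-01],
       [ 0.00000000e+00,  0.00000000e+00,  0.00000000e+00,
         1.00000000e+00]])}
```

View pics/scene0.png

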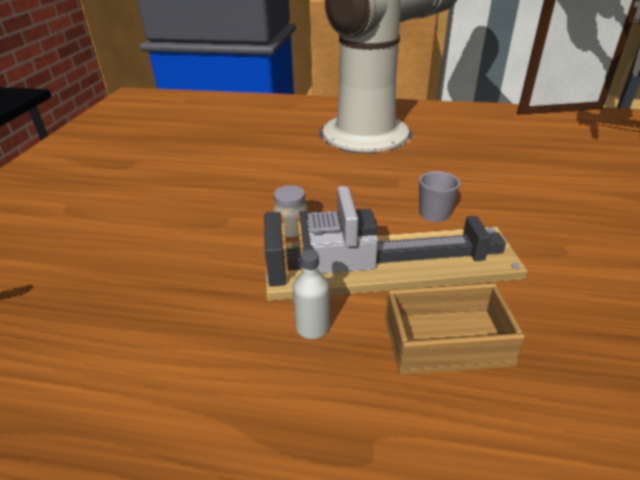

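View pics/top0.png

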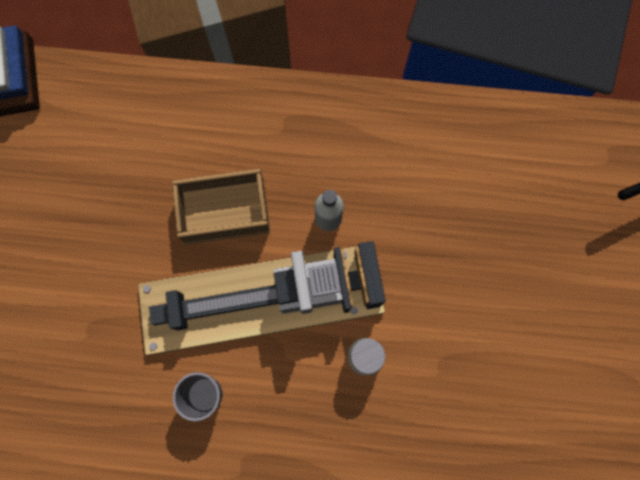

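View pics/wrist0.png

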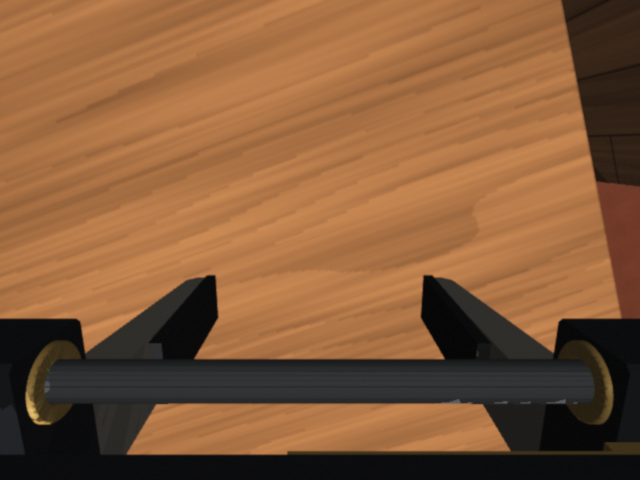

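```bash
python3 - <<'E'
import cv2
a=cv2.imread("pics/top0.png")[230:370,130:400];cv2.imwrite("pics/topc.png",cv2.resize(a,None,fx=2.95,fy=2.95,interpolation=cv2.INTER_CUBIC))
a=cv2.imread("pics/scene0.png")[175:305,255:535];cv2.imwrite("pics/scenec.png",cv2.resize(a,None,fx=2.8,fy=2.8,interpolation=cv2.INTER_CUBIC))
E
```

```text
(no output)
```

View pics/topc.png

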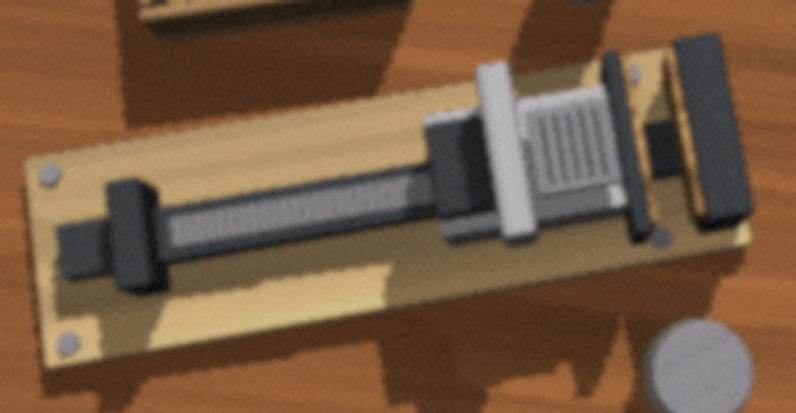

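View pics/scenec.png

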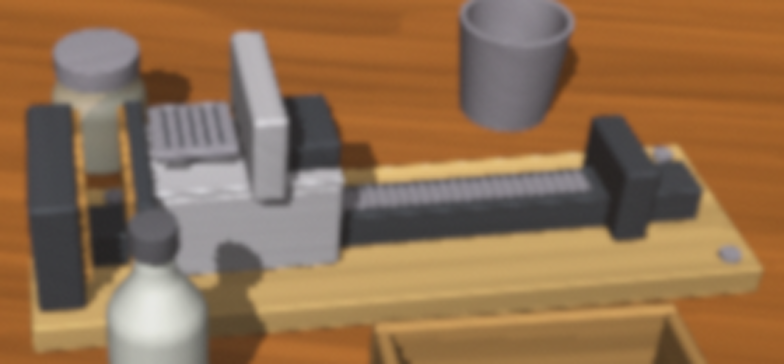

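```bash
cat > h.py <<'E'
import numpy as np
from rig import sense,cams
def ray(m,uv,z):
    W=np.array(m["world_to_cam"]);R=W[:3,:3];t=W[:3,3]
    d=R.T@np.array([(uv[0]-m["cx"])/m["fx"],(uv[1]-m["cy"])/m["fy"],1]);c=-R.T@t
    return c+d*(z-c[2])/d[2]
E
python3 - <<'E'
from h import *
mt=cams.camera_model("top");ms=cams.camera_model("scene")
T=lambda u,v,z:ray(mt,(u/2.95+130,v/2.95+230),z)
S=lambda u,v,z:ray(ms,(u/2.8+255,v/2.8+175),z)
np.set_printoptions(precision=4,suppress=True)
b=[T(27,158,.018),T(47,368,.018),T(748,243,.018)];print(b)
print("board ctr",(b[0]+b[2])/2)
y=b[1]-b[2];print("len",np.linalg.norm(y),np.linalg.norm(b[1]-b[0]),"yaw of +y",np.degrees(np.arctan2(y[1],y[0])))
p=[T(522,101,.098),T(608,89,.098),T(622,182,.098),T(539,193,.098)];print("pad",np.mean(p,0),np.linalg.norm(p[1]-p[0]),np.linalg.norm(p[2]-p[1]))
r=[T(505,62,.128),T(535,235,.128)];print("rib",np.mean(r,0),r[1]-r[0],np.linalg.norm(r[1]-r[0]))
p=[S(150,107,.098),S(226,105,.098),S(238,150,.098),S(158,157,.098)];print("padS",np.mean(p,0))
p=[S(258,33,.128),S(286,122,.128)];print("ribS",np.mean(p,0),p[1]-p[0])
b=[S(760,268,.018),S(678,147,.018),S(33,347,.018)];print("boardS",b)
for z,(u,v) in [(.13,(330,198)),(.075,(367,356))]: print(ray(mt,(u,v),z))
E
```

```text
[array([0.517 , 0.2971, 0.018 ]), array([0.4022, 0.2661, 0.018 ]), array([ 0.5095, -0.1151,  0.018 ])]
board ctr [0.5132 0.091  0.018 ]
len 0.3959792351821858 0.1188995972649846 yaw of +y 105.72091234699568
pad [ 0.5445 -0.0118  0.098 ] 0.045693431953931815 0.04973011624478088
rib [0.5336 0.0142 0.128 ] [-0.0861 -0.0243  0.    ] 0.08945467415137187
padS [ 0.545  -0.0121  0.098 ]
ribS [0.5338 0.0276 0.128 ] [0.0836 0.0247 0.    ]
boardS [array([0.5176, 0.296 , 0.018 ]), array([0.4058, 0.2658, 0.018 ]), array([ 0.6384, -0.0815,  0.018 ])]
[ 0.6633 -0.0089  0.13  ]
[ 0.4339 -0.0889  0.075 ]
```

```bash
cat >> h.py <<'E'
from scipy.spatial.transform import Rotation as Ro
np.set_printoptions(precision=4,suppress=True)
cy=np.array([np.cos(np.radians(105.5)),np.sin(np.radians(105.5)),0]);cx=np.array([cy[1],-cy[0],0]);cz=np.array([0,0,1.])
def rep(target=None):
    s=sense();q=s["tool_rot"];R=Ro.from_quat([q[1],q[2],q[3],q[0]]).as_matrix()
    p=np.array(s["eef_pos"]);print("t",s["t"],"p",p,"F",np.array(s["wrist_force"]),"gap",s["finger_gap"],"q",np.array(s["joint_positions"]))
    print("tool axes\n",R.T, "angle x vs clamp y deg",np.degrees(np.arctan2(np.cross(cy,R[:,0])[2],R[:,0]@cy)))
    if target is not None:
        d=np.array(target)-p;print("d world",d,"tool share",R.T@d/.2)
    return p,R
E
python3 -c "
from h import *
print(cy,cx)
g=np.array([0.5445,-0.0125,0])+.012*cy;g[2]=.19
rep(g)"
```

```text
[-0.2672  0.9636  0.    ] [0.9636 0.2672 0.    ]
t 0.15 p [0.1909 0.5419 0.2359] F [ 0.8025  0.1716 -0.8916] gap 0.09210910355488687 q [ 1.0219  0.1589  1.5979 -0.0001  1.3862 -0.2101]
tool axes
 [[ 0.9432 -0.3324 -0.0002]
 [-0.0007 -0.0012 -1.    ]
 [ 0.3324  0.9432 -0.0014]] angle x vs clamp y deg -124.91152011951331
d world [ 0.3504 -0.5428 -0.0459] tool share [ 2.5545  0.2314 -1.9774]
```

```bash
python3 -m crank '[{"dx":0.15,"dz":-0.116,"spin":0.0383,"jaw":1},{"dx":0.163,"dz":-0.098,"spin":0.0383,"jaw":1},{"dx":0.174,"dz":-0.077,"spin":0.0383,"jaw":1},{"dx":0.182,"dz":-0.056,"spin":0.0383,"jaw":1},{"dx":0.187,"dz":-0.034,"spin":0.0383,"jaw":1},{"dx":0.19,"dz":-0.011,"spin":0.0383,"jaw":1},{"dx":0.19,"dz":0.012,"spin":0.0383,"jaw":1},{"dx":0.187,"dz":0.034,"spin":0.0383,"jaw":1}]' 30
python3 -c "
from h import *
g=np.array([0.5445,-0.0125,0])+.012*cy;g[2]=.19
rep(g)"
```

```text
t 0.15 p [0.1909 0.5419 0.2359] F [ 0.8025  0.1716 -0.8916] gap 0.09210910355488687 q [ 1.0219  0.1589  1.5979 -0.0001  1.3862 -0.2101]
tool axes
 [[ 0.9432 -0.3324 -0.0002]
 [-0.0007 -0.0012 -1.    ]
 [ 0.3324  0.9432 -0.0014]] angle x vs clamp y deg -124.91152011951331
d world [ 0.3504 -0.5428 -0.0459] tool share [ 2.5545  0.2314 -1.9774]invalid input at $[0]: expected keys dx, dy, dz, spin, jaw
```

All keys are required in each row.

```bash
python3 -m crank '[{"dx":0.15,"dy":0,"dz":-0.116,"spin":0.0383,"jaw":1},{"dx":0.163,"dy":0,"dz":-0.098,"spin":0.0383,"jaw":1},{"dx":0.174,"dy":0,"dz":-0.077,"spin":0.0383,"jaw":1},{"dx":0.182,"dy":0,"dz":-0.056,"spin":0.0383,"jaw":1},{"dx":0.187,"dy":0,"dz":-0.034,"spin":0.0383,"jaw":1},{"dx":0.19,"dy":0,"dz":-0.011,"spin":0.0383,"jaw":1},{"dx":0.19,"dy":0,"dz":0.012,"spin":0.0383,"jaw":1},{"dx":0.187,"dy":0,"dz":0.034,"spin":0.0383,"jaw":1}]' 30
python3 -c "
from h import *
g=np.array([0.5445,-0.0125,0])+.012*cy;g[2]=.19
rep(g)"
```

```text
t: 0.82
eef_pos: [0.3563, 0.2848, 0.2364]
tool_rot: [-0.561, 0.561, -0.43, 0.43]
wrist_force: [0.7, -0.5, 0.8]
finger_gap: 0.0407
t 0.8167 p [0.3563 0.2848 0.2364] F [ 0.7461 -0.4932  0.8411] gap 0.04074431872875452 q [ 0.4083 -0.1598  1.9154  0.      1.3861  0.1446]
tool axes
 [[ 0.2606 -0.9654 -0.    ]
 [-0.     -0.     -1.    ]
 [ 0.9654  0.2606 -0.    ]] angle x vs clamp y deg 179.6082025373945
d world [ 0.185  -0.2857 -0.0464] tool share [1.6204 0.2321 0.5207]
```

```bash
python3 -m crank '[{"dx":0.19,"dy":0,"dz":0.061,"spin":0,"jaw":1},{"dx":0.19,"dy":0,"dz":0.061,"spin":0,"jaw":1},{"dx":0.19,"dy":0,"dz":0.061,"spin":0,"jaw":1},{"dx":0.19,"dy":0,"dz":0.061,"spin":0,"jaw":1},{"dx":0.19,"dy":0,"dz":0.061,"spin":0,"jaw":1},{"dx":0.19,"dy":0,"dz":0.061,"spin":0,"jaw":1},{"dx":0.19,"dy":0,"dz":0.061,"spin":0,"jaw":1},{"dx":0.1,"dy":0,"dz":0.03,"spin":0,"jaw":1}]' 30
python3 -c "
from h import *
import cv2
g=np.array([0.5445,-0.0125,0])+.012*cy;g[2]=.19
rep(g)
m=cams.camera_model('wrist');print(m)
cv2.imwrite('pics/w1.png',cams.camera('wrist'));cv2.imwrite('pics/t1.png',cams.camera('top'))
rep(g)"
```

```text
t: 1.48
eef_pos: [0.5216, 0.0314, 0.2363]
tool_rot: [-0.562, 0.562, -0.429, 0.43]
wrist_force: [0.6, -0.5, -0.1]
finger_gap: 0.0004
t 1.4833 p [0.5216 0.0314 0.2363] F [ 0.5924 -0.4807 -0.1354] gap 0.0003794220856251275 q [-0.1707  0.0219  1.7435 -0.001   1.3756 -0.4369]
tool axes
 [[ 0.2633 -0.9647  0.0012]
 [ 0.0004 -0.0011 -1.    ]
 [ 0.9647  0.2633  0.0001]] angle x vs clamp y deg 179.76645093039372
d world [ 0.0197 -0.0324 -0.0463] tool share [0.1819 0.2319 0.0524]
{'fx': 403.78604986175503, 'fy': 403.78604986175503, 'cx': 319.0204287273134, 'cy': 242.89304688957273, 'world_to_cam': array([[ 0.9648,  0.263 ,  0.0005, -0.511 ],
       [ 0.2554, -0.9372,  0.2375, -0.1304],
       [ 0.0629, -0.229 , -0.9714,  0.3638],
       [ 0.    ,  0.    ,  0.    ,  1.    ]])}
t 1.5833 p [0.5212 0.0323 0.2362] F [-1.3961 -0.146   0.4944] gap 0.0005328450905277135 q [-0.1695  0.0216  1.7441 -0.0006  1.3762 -0.4344]
tool axes
 [[ 0.262  -0.9651  0.0004]
 [-0.0004 -0.0005 -1.    ]
 [ 0.9651  0.262  -0.0005]] angle x vs clamp y deg 179.68607106400341
d world [ 0.0201 -0.0332 -0.0462] tool share [0.1865 0.2309 0.0537]
```

View pics/w1.png

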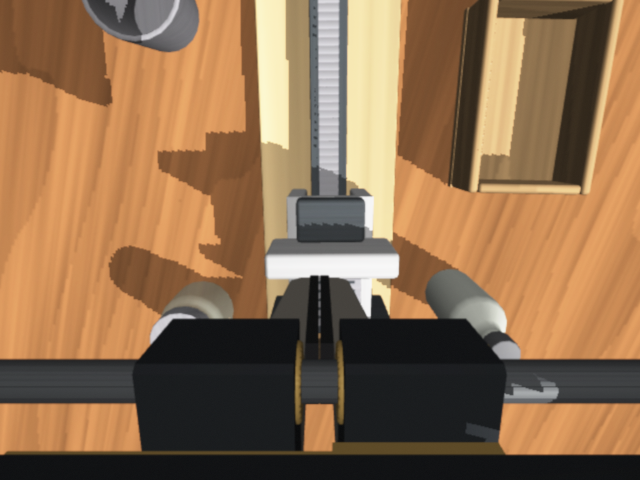

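```bash
python3 - <<'E'
import cv2
a=cv2.imread("pics/w1.png")[180:330,240:420];cv2.imwrite("pics/w1c.png",cv2.resize(a,None,fx=4,fy=4,interpolation=cv2.INTER_CUBIC))
E
```

```text
(no output)
```

View pics/w1c.png

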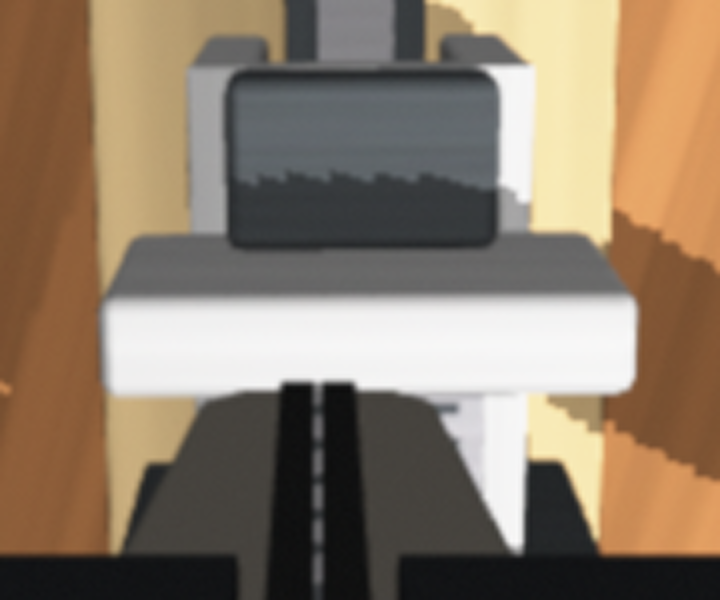

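```bash
python3 - <<'E'
from h import *
W=np.array([[0.9648,0.263,0.0005,-0.511],[0.2554,-0.9372,0.2375,-0.1304],[0.0629,-0.229,-0.9714,0.3638],[0,0,0,1]])
m=dict(fx=403.786,fy=403.786,cx=319.02,cy=242.893,world_to_cam=W)
f=lambda u,v,z:ray(m,(u/4+240,v/4+180),z)
print("cam",-W[:3,:3].T@W[:3,3])
a,b=f(105,393,.128),f(635,393,.128);print(a,b,(a+b)/2,np.linalg.norm(a-b),np.degrees(np.arctan2(*(b-a)[[1,0]]))+90)
a,b=f(105,295,.128),f(635,295,.128);print((a+b)/2-.018*cy*1)
p=(np.array([0.5212,.0323,0.])); print("tip rel (clamp x,y):",(p-np.array([.5365,.0135,0]))@cx,(p-np.array([.5365,.0135,0]))@cy)
E
```

```text
cam [0.5034 0.0955 0.3846]
[0.4924 0.0022 0.128 ] [0.5779 0.0255 0.128 ] [0.5352 0.0139 0.128 ] 0.08858784904532477 105.2383633478641
[0.5354 0.0129 0.128 ]
tip rel (clamp x,y): -0.009719464463820682 0.02220499967431944
```

```bash
python3 -m crank '[{"dx":0.092,"dy":0,"dz":0.024,"spin":0,"jaw":1},{"dx":0.09,"dy":0,"dz":0.022,"spin":0,"jaw":1},{"dx":0,"dy":0.05,"dz":0,"spin":0,"jaw":1},{"dx":0,"dy":0.1,"dz":0,"spin":0,"jaw":1},{"dx":0,"dy":0.1,"dz":0,"spin":0,"jaw":1},{"dx":0,"dy":0.1,"dz":0,"spin":0,"jaw":1},{"dx":0,"dy":0.1,"dz":0,"spin":0,"jaw":1},{"dx":0,"dy":0.05,"dz":0,"spin":0,"jaw":1}]' 30
python3 -c "
from h import *
import cv2
g=np.array([0.5397,-0.0005,.132])
cv2.imwrite('pics/w2.png',cams.camera('wrist'));a=cams.camera('scene')[150:310,230:430];cv2.imwrite('pics/s2.png',cv2.resize(a,None,fx=3.7,fy=3.7,interpolation=cv2.INTER_CUBIC))
rep(g)"
```

```text
t: 2.25
eef_pos: [0.5381, 0.0032, 0.1353]
tool_rot: [-0.563, 0.563, -0.428, 0.428]
wrist_force: [1.3, -4.1, 4.3]
finger_gap: 0.0003
t 2.35 p [0.5374 0.003  0.1346] F [ 1.6485 -4.9358 -4.8271] gap 0.0005669463185357822 q [-0.2184  0.1659  1.7998 -0.0018  1.1774 -0.4882]
tool axes
 [[ 0.2672 -0.9636  0.0008]
 [-0.0018 -0.0013 -1.    ]
 [ 0.9636  0.2672 -0.0021]] angle x vs clamp y deg 179.99857722498035
d world [ 0.0023 -0.0035 -0.0026] tool share [0.02   0.0129 0.0062]
```

View pics/s2.png

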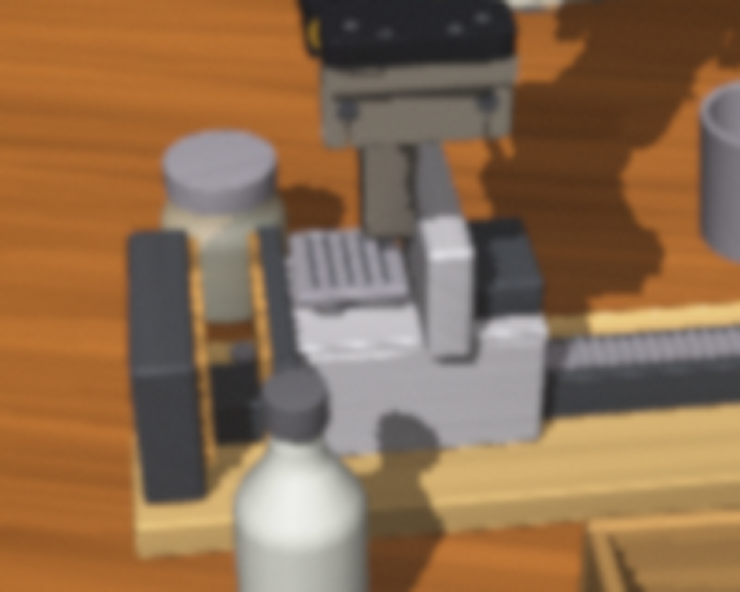

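View pics/w2.png

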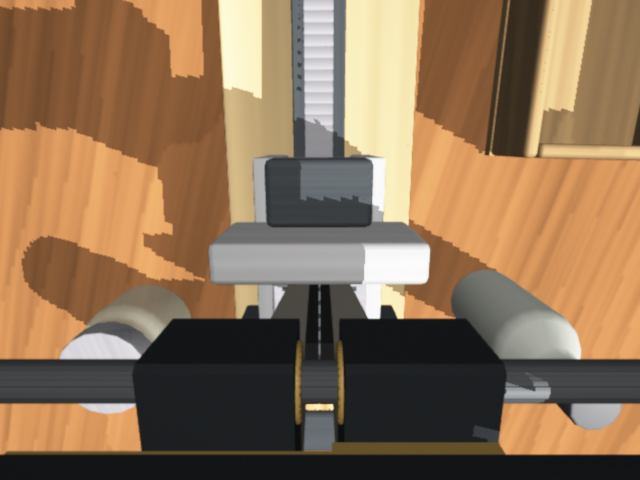

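```bash
python3 -m crank '[{"dx":0.015,"dy":0,"dz":0.006,"spin":0,"jaw":1},{"dx":0,"dy":0.02,"dz":0,"spin":0,"jaw":1},{"dx":0,"dy":0.03,"dz":0,"spin":0,"jaw":1},{"dx":0,"dy":0.03,"dz":0,"spin":0,"jaw":1},{"dx":0,"dy":0.02,"dz":0,"spin":0,"jaw":1},{"dx":0,"dy":0.02,"dz":0,"spin":0,"jaw":1},{"dx":0,"dy":0,"dz":0,"spin":0,"jaw":1},{"dx":0,"dy":0,"dz":0,"spin":0,"jaw":1}]' 30
python3 -c "
from h import *
rep()"
```

```text
t: 3.02
eef_pos: [0.5405, 0.0002, 0.113]
tool_rot: [-0.563, 0.563, -0.429, 0.428]
wrist_force: [-3.5, 1.8, 6.3]
finger_gap: 0.0006
t 3.0167 p [0.5405 0.0002 0.113 ] F [-3.5226  1.8135  6.2622] gap 0.0006365242490433865 q [-0.2234  0.2012  1.8064  0.0002  1.1346 -0.4931]
tool axes
 [[ 0.2663 -0.9639 -0.0005]
 [-0.0006  0.0003 -1.    ]
 [ 0.9639  0.2663 -0.0005]] angle x vs clamp y deg 179.9464777485434
```

```bash
python3 -m crank '[{"dx":0,"dy":0.01,"dz":0,"spin":0,"jaw":1},{"dx":0,"dy":0.01,"dz":0,"spin":0,"jaw":1},{"dx":0,"dy":0.005,"dz":0,"spin":0,"jaw":1},{"dx":0,"dy":0,"dz":0,"spin":0,"jaw":1},{"dx":0,"dy":0,"dz":0,"spin":0,"jaw":1},{"dx":0,"dy":0,"dz":0,"spin":0,"jaw":1},{"dx":0,"dy":0,"dz":0,"spin":0,"jaw":1},{"dx":0,"dy":0,"dz":0,"spin":0,"jaw":1}]' 30
python3 -c "
from h import *
rep()"
```

```text
t: 3.68
eef_pos: [0.5409, -0.0007, 0.1102]
tool_rot: [-0.562, 0.563, -0.428, 0.428]
wrist_force: [-8.8, -1.0, 19.0]
finger_gap: 0.0005
t 3.6833 p [ 0.5409 -0.0007  0.1102] F [-8.8018 -1.0091 18.9578] gap 0.0004908088409302673 q [-0.2239  0.2057  1.8074 -0.0018  1.1283 -0.4931]
tool axes
 [[ 0.2667 -0.9638  0.0015]
 [-0.0002 -0.0016 -1.    ]
 [ 0.9638  0.2667 -0.0006]] angle x vs clamp y deg 179.96535566800375
```

```bash
python3 -m crank '[{"dx":-0.02,"dy":0,"dz":0,"spin":0,"jaw":1},{"dx":-0.02,"dy":0,"dz":0,"spin":0,"jaw":1},{"dx":-0.03,"dy":0,"dz":0,"spin":0,"jaw":1},{"dx":-0.03,"dy":0,"dz":0,"spin":0,"jaw":1},{"dx":-0.03,"dy":0,"dz":0,"spin":0,"jaw":1},{"dx":-0.03,"dy":0,"dz":0,"spin":0,"jaw":1},{"dx":-0.03,"dy":0,"dz":0,"spin":0,"jaw":1},{"dx":-0.03,"dy":0,"dz":0,"spin":0,"jaw":1}]' 30
python3 -c "
from h import *
import cv2
p,R=rep();print('clamp y adv',(p-np.array([.5409,-.0007,0]))@cy,(p-np.array([.5409,-.0007,0]))@cx)
a=cams.camera('scene')[150:310,230:530];cv2.imwrite('pics/s3.png',cv2.resize(a,None,fx=2.6,fy=2.6,interpolation=cv2.INTER_CUBIC))
rep()"
```

```text
t: 4.35
eef_pos: [0.5291, 0.0412, 0.1102]
tool_rot: [-0.562, 0.564, -0.428, 0.429]
wrist_force: [-9.4, -4.6, 19.0]
finger_gap: 0.0004
t 4.35 p [0.5291 0.0412 0.1102] F [-9.4482 -4.5937 19.0372] gap 0.0003840005125992093 q [-0.1483  0.1813  1.8359 -0.0034  1.1241 -0.4168]
tool axes
 [[ 0.2667 -0.9638  0.0029]
 [-0.0002 -0.0031 -1.    ]
 [ 0.9638  0.2667 -0.001 ]] angle x vs clamp y deg 179.9697669889973
clamp y adv 0.043561518169956584 -0.0001413424301852383
t 4.4 p [0.5288 0.0424 0.1102] F [-9.1148 -2.2869 19.6974] gap 0.000510152917625691 q [-0.1468  0.1809  1.8363 -0.0023  1.1246 -0.4162]
tool axes
 [[ 0.2671 -0.9637  0.0018]
 [-0.0005 -0.002  -1.    ]
 [ 0.9637  0.2671 -0.001 ]] angle x vs clamp y deg 179.99374907508692
```

View pics/s3.png

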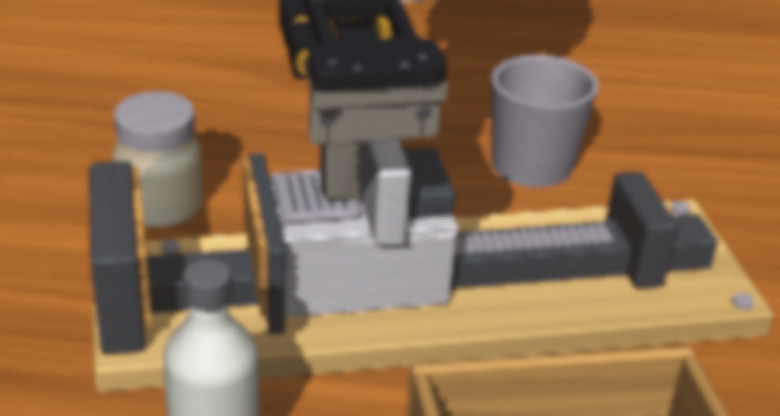

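```bash
python3 -m crank '[{"dx":-0.03,"dy":0,"dz":0,"spin":0,"jaw":1},{"dx":-0.03,"dy":0,"dz":0,"spin":0,"jaw":1},{"dx":-0.03,"dy":0,"dz":0,"spin":0,"jaw":1},{"dx":-0.03,"dy":0,"dz":0,"spin":0,"jaw":1},{"dx":-0.03,"dy":0,"dz":0,"spin":0,"jaw":1},{"dx":-0.03,"dy":0,"dz":0,"spin":0,"jaw":1},{"dx":-0.03,"dy":0,"dz":0,"spin":0,"jaw":1},{"dx":-0.03,"dy":0,"dz":0,"spin":0,"jaw":1}]' 30
python3 -c "
from h import *
import cv2
p,R=rep();print('clamp y adv',(p-np.array([.5409,-.0007,0]))@cy,(p-np.array([.5409,-.0007,0]))@cx)
a=cams.camera('scene')[150:310,230:530];cv2.imwrite('pics/s4.png',cv2.resize(a,None,fx=2.6,fy=2.6,interpolation=cv2.INTER_CUBIC))
"
```

```text
t: 5.07
eef_pos: [0.5161, 0.0877, 0.1101]
tool_rot: [-0.562, 0.564, -0.428, 0.428]
wrist_force: [-10.3, -5.0, 20.6]
finger_gap: 0.0004
t 5.0667 p [0.5161 0.0877 0.1101] F [-10.2519  -5.0284  20.6044] gap 0.0004348361011278093 q [-0.061   0.1644  1.8554 -0.0032  1.1226 -0.3297]
tool axes
 [[ 0.2668 -0.9637  0.0025]
 [-0.0009 -0.0029 -1.    ]
 [ 0.9637  0.2668 -0.0017]] angle x vs clamp y deg 179.97579875594366
clamp y adv 0.09184919259789892 -0.00026479178403862954
```

View pics/s4.png

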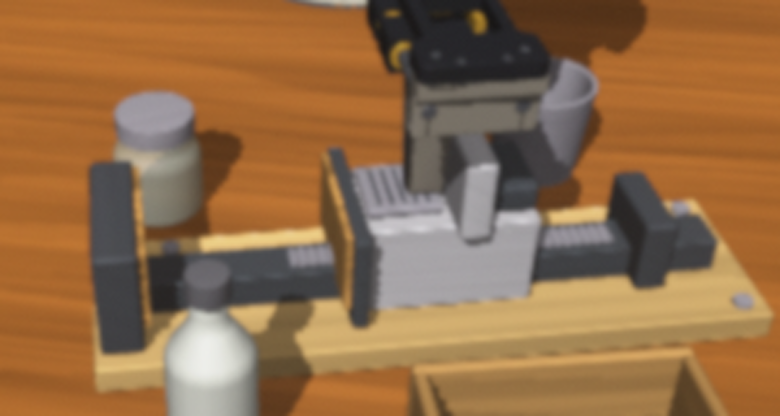

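```bash
python3 -m crank '[{"dx":-0.03,"dy":0,"dz":0,"spin":0,"jaw":1},{"dx":-0.03,"dy":0,"dz":0,"spin":0,"jaw":1},{"dx":-0.03,"dy":0,"dz":0,"spin":0,"jaw":1},{"dx":-0.03,"dy":0,"dz":0,"spin":0,"jaw":1},{"dx":-0.03,"dy":0,"dz":0,"spin":0,"jaw":1},{"dx":-0.015,"dy":0,"dz":0,"spin":0,"jaw":1},{"dx":-0.015,"dy":0,"dz":0,"spin":0,"jaw":1},{"dx":-0.015,"dy":0,"dz":0,"spin":0,"jaw":1}]' 30
python3 -c "
from h import *
import cv2
p,R=rep();print('clamp y adv',(p-np.array([.5409,-.0007,0]))@cy,(p-np.array([.5409,-.0007,0]))@cx)
a=cams.camera('scene')[150:310,230:530];cv2.imwrite('pics/s5.png',cv2.resize(a,None,fx=2.6,fy=2.6,interpolation=cv2.INTER_CUBIC))
"
```

```text
t: 5.78
eef_pos: [0.5055, 0.1255, 0.1101]
tool_rot: [-0.562, 0.564, -0.428, 0.428]
wrist_force: [-10.4, -4.6, 22.2]
finger_gap: 0.0006
t 5.7833 p [0.5055 0.1255 0.1101] F [-10.3617  -4.6065  22.2097] gap 0.0006195484765066468 q [ 0.0125  0.1583  1.8623 -0.0027  1.1225 -0.2565]
tool axes
 [[ 0.2669 -0.9637  0.002 ]
 [-0.0016 -0.0025 -1.    ]
 [ 0.9637  0.2669 -0.0022]] angle x vs clamp y deg 179.98237386840472
clamp y adv 0.1310868596449093 -0.00040177678107303596
```

View pics/s5.png

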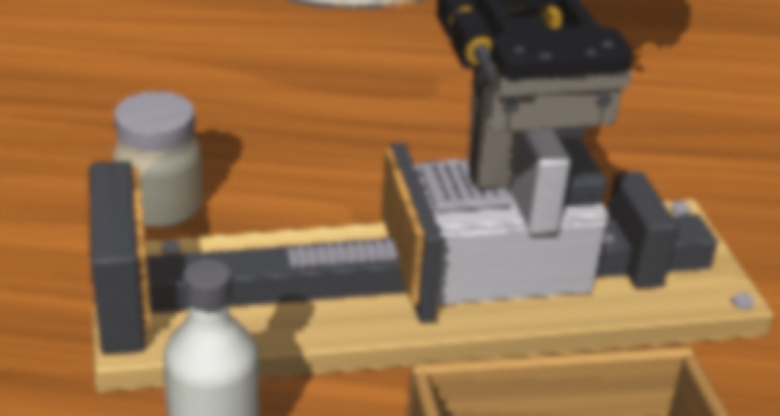

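```bash
python3 -m crank '[{"dx":-0.01,"dy":0,"dz":0,"spin":0,"jaw":1},{"dx":-0.01,"dy":0,"dz":0,"spin":0,"jaw":1},{"dx":-0.01,"dy":0,"dz":0,"spin":0,"jaw":1},{"dx":-0.01,"dy":0,"dz":0,"spin":0,"jaw":1},{"dx":-0.01,"dy":0,"dz":0,"spin":0,"jaw":1},{"dx":-0.01,"dy":0,"dz":0,"spin":0,"jaw":1},{"dx":-0.01,"dy":0,"dz":0,"spin":0,"jaw":1},{"dx":-0.005,"dy":0,"dz":0,"spin":0,"jaw":1}]' 30
python3 -c "
from h import *
p,R=rep();print('clamp y adv',(p-np.array([.5409,-.0007,0]))@cy,(p-np.array([.5409,-.0007,0]))@cx)
"
```

```text
t: 6.5
eef_pos: [0.5014, 0.1401, 0.1101]
tool_rot: [-0.562, 0.564, -0.428, 0.428]
wrist_force: [-9.9, -4.5, 22.4]
finger_gap: 0.0004
t 6.5 p [0.5014 0.1401 0.1101] F [-9.9436 -4.4722 22.3895] gap 0.00038013720148431037 q [ 0.0413  0.1579  1.8628 -0.0025  1.1227 -0.2279]
tool axes
 [[ 0.267  -0.9637  0.0017]
 [-0.0017 -0.0023 -1.    ]
 [ 0.9637  0.267  -0.0023]] angle x vs clamp y deg 179.9863852959962
clamp y adv 0.14618407082859053 -0.0004314412516873903
```

Not at the stop yet (force along the bar unchanged); continue gently.

```bash
python3 -m crank '[{"dx":-0.01,"dy":0,"dz":0,"spin":0,"jaw":1},{"dx":-0.01,"dy":0,"dz":0,"spin":0,"jaw":1},{"dx":-0.01,"dy":0,"dz":0,"spin":0,"jaw":1},{"dx":-0.005,"dy":0,"dz":0,"spin":0,"jaw":1},{"dx":-0.005,"dy":0,"dz":0,"spin":0,"jaw":1},{"dx":-0.005,"dy":0,"dz":0,"spin":0,"jaw":1},{"dx":-0.005,"dy":0,"dz":0,"spin":0,"jaw":1},{"dx":0,"dy":0,"dz":0,"spin":0,"jaw":1}]' 30
python3 -c "
from h import *
import cv2
p,R=rep();print('clamp y adv',(p-np.array([.5409,-.0007,0]))@cy,(p-np.array([.5409,-.0007,0]))@cx)
a=cams.camera('scene')[150:310,230:530];cv2.imwrite('pics/s6.png',cv2.resize(a,None,fx=2.6,fy=2.6,interpolation=cv2.INTER_CUBIC))
"
```

```text
t: 7.17
eef_pos: [0.4999, 0.1474, 0.1102]
tool_rot: [-0.561, 0.565, -0.426, 0.43]
wrist_force: [-7.3, -11.6, 19.2]
finger_gap: 0.0003
t 7.1667 p [0.4999 0.1474 0.1102] F [ -7.2971 -11.643   19.1599] gap 0.0003474011534591883 q [ 0.0587  0.1585  1.862  -0.0075  1.1207 -0.2088]
tool axes
 [[ 0.2674 -0.9636  0.0066]
 [ 0.0007 -0.0067 -1.    ]
 [ 0.9636  0.2674 -0.0011]] angle x vs clamp y deg -179.99081106047154
clamp y adv 0.15371017792610703 8.638525133372943e-05
```

View pics/s6.png

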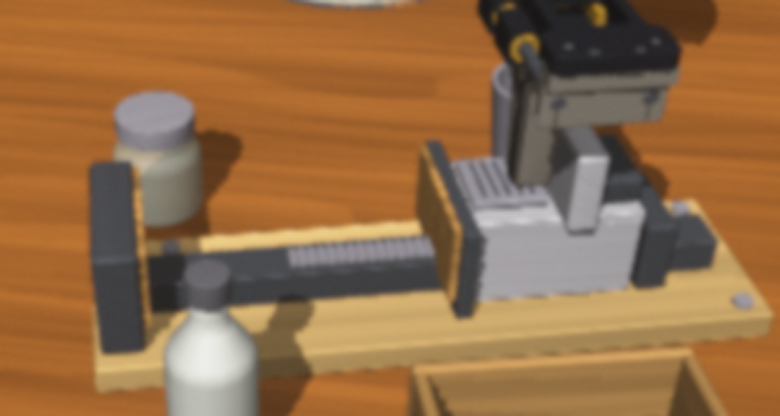

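```bash
python3 -m crank '[{"dx":-0.01,"dy":0,"dz":0,"spin":0,"jaw":1},{"dx":-0.01,"dy":0,"dz":0,"spin":0,"jaw":1},{"dx":-0.005,"dy":0,"dz":0,"spin":0,"jaw":1},{"dx":0,"dy":0,"dz":0,"spin":0,"jaw":1},{"dx":0,"dy":0,"dz":0,"spin":0,"jaw":1},{"dx":0,"dy":0,"dz":0,"spin":0,"jaw":1},{"dx":0,"dy":0,"dz":0,"spin":0,"jaw":1},{"dx":0,"dy":0,"dz":0,"spin":0,"jaw":1}]' 30
python3 -c "
from h import *
p,R=rep();print('clamp y adv',(p-np.array([.5409,-.0007,0]))@cy,(p-np.array([.5409,-.0007,0]))@cx)
"
```

```text
t: 7.88
eef_pos: [0.5002, 0.1495, 0.1102]
tool_rot: [-0.561, 0.565, -0.424, 0.432]
wrist_force: [-2.7, -23.8, 15.7]
finger_gap: 0.0004
t 7.8833 p [0.5002 0.1495 0.1102] F [ -2.6875 -23.7501  15.6815] gap 0.0003808732320407993 q [ 0.0655  0.1593  1.8609 -0.0128  1.1181 -0.1995]
tool axes
 [[ 0.2673 -0.9636  0.012 ]
 [ 0.004  -0.0113 -0.9999]
 [ 0.9636  0.2673  0.0009]] angle x vs clamp y deg -179.99800917512806
clamp y adv 0.15560253071118818 0.0009596166807562385
```

```bash
python3 -m crank '[{"dx":0,"dy":-0.02,"dz":0,"spin":0,"jaw":1},{"dx":0,"dy":-0.03,"dz":0,"spin":0,"jaw":1},{"dx":0,"dy":-0.04,"dz":0,"spin":0,"jaw":1},{"dx":0,"dy":-0.04,"dz":0,"spin":0,"jaw":1},{"dx":0.03,"dy":0,"dz":0,"spin":0,"jaw":1},{"dx":0.03,"dy":0,"dz":0,"spin":0,"jaw":1},{"dx":0,"dy":0,"dz":0,"spin":0,"jaw":1},{"dx":0,"dy":0,"dz":0,"spin":0,"jaw":1}]' 30
python3 -c "
from h import *
p,R=rep();print('clamp y adv',(p-np.array([.5409,-.0007,0]))@cy,(p-np.array([.5409,-.0007,0]))@cx)
"
```

```text
t: 8.55
eef_pos: [0.5008, 0.1437, 0.1334]
tool_rot: [0.563, -0.562, 0.429, -0.428]
wrist_force: [-0.0, 0.1, -0.6]
finger_gap: 0.0007
t 8.55 p [0.5008 0.1437 0.1334] F [-0.0108  0.1272 -0.5723] gap 0.0006589976884702204 q [ 0.0469  0.1252  1.8479  0.0006  1.1687 -0.2223]
tool axes
 [[ 0.2657 -0.964  -0.0007]
 [-0.0004  0.0006 -1.    ]
 [ 0.964   0.2657 -0.0002]] angle x vs clamp y deg 179.9103943067751
clamp y adv 0.1498616436470307 -3.253431189340976e-05
```

Clear of contact (force near zero). Rise and look.

```bash
python3 -m crank '[{"dx":0,"dy":-0.1,"dz":0,"spin":0,"jaw":1},{"dx":0,"dy":-0.15,"dz":0,"spin":0,"jaw":1},{"dx":0,"dy":-0.15,"dz":0,"spin":0,"jaw":1},{"dx":0.1,"dy":-0.1,"dz":-0.1,"spin":0,"jaw":1},{"dx":0,"dy":-0.05,"dz":-0.18,"spin":0,"jaw":1},{"dx":0,"dy":0,"dz":-0.18,"spin":0,"jaw":1},{"dx":0,"dy":0,"dz":-0.1,"spin":0,"jaw":1},{"dx":0,"dy":0,"dz":0,"spin":0,"jaw":1}]' 30
python3 -c "
from h import *
import cv2
p,R=rep()
b=cams.camera('scene');a=b[150:310,230:530];cv2.imwrite('pics/s7.png',cv2.resize(a,None,fx=2.6,fy=2.6,interpolation=cv2.INTER_CUBIC))
cv2.imwrite('pics/t7.png',cams.camera('top'))
"
```

```text
t: 9.22
eef_pos: [0.3957, 0.0946, 0.2435]
tool_rot: [-0.563, 0.563, -0.428, 0.428]
wrist_force: [1.0, 0.1, -0.7]
finger_gap: 0.0004
t 9.2167 p [0.3957 0.0946 0.2435] F [ 0.98    0.0593 -0.7244] gap 0.0003951810857672054 q [-0.0646 -0.3111  2.0257  0.0002  1.4273 -0.3342]
tool axes
 [[ 0.2664 -0.9639 -0.0002]
 [-0.0002  0.0002 -1.    ]
 [ 0.9639  0.2664 -0.0002]] angle x vs clamp y deg 179.94727720591496
```

View pics/s7.png

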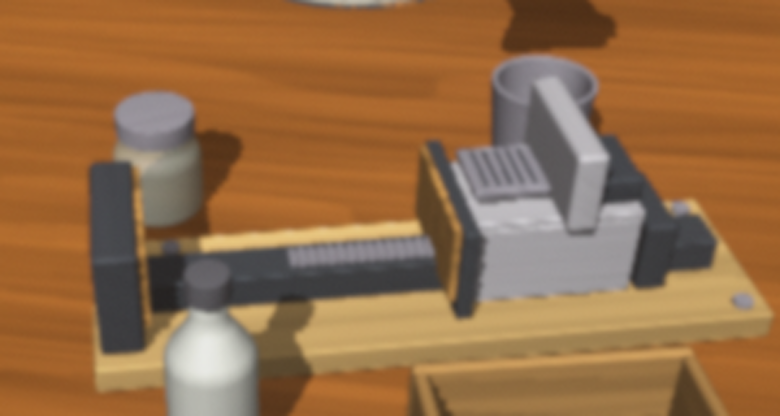

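View pics/t7.png

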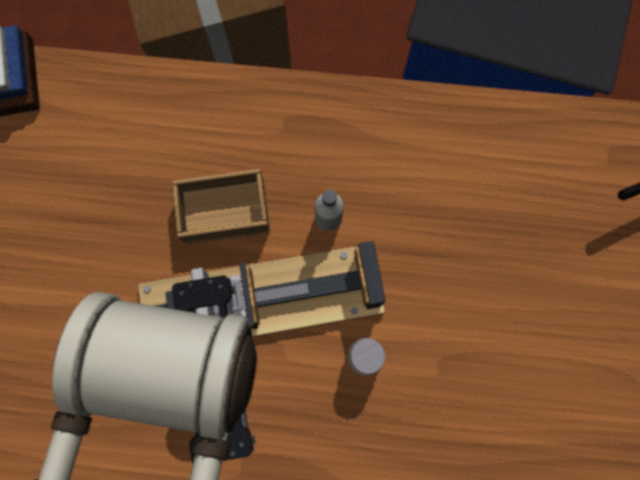

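```bash
python3 -c "
from rig import ticket
print(ticket.finish_job())"
```

```text
the job is handed in; nothing more can be done
None
```

The clamp is open and the job is handed in, about 9.3 s into the 32 s allowed.

- **Press:** With the fingers closed, I pressed the release pad down until it bottomed. The fingertips stood at about 88 mm, with 19 N of downward force.
- **Push:** Keeping the pad down, I pushed the jaw back by its rib for about 0.15 m. It stopped against the end stop: the push force rose to about 24 N and the jaw moved no further.
- **Release:** I lifted straight off the pad, backed clear of the rib and moved the arm up and away.

**Last checks:**
- The scene picture shows the jaw against the end stop and the pad sprung up.
- The glue bottle, jar and drawer stand where they were in the first pictures. The tin also looks unmoved in the scene view, where the rib hides part of it. The arm covered it in the last top view.
- The wrist force is near zero.
- While coming down onto the pad, the fingertips brushed the rib with about 5 N. I backed off before pressing, and the brush moved nothing that I could see.
- No check failed. The camera estimates of the rib's position differed by 3 to 6 mm, which made no difference to the result.

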